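# Slide the coverslipped slide tray over to the drying hotplate and switch it to dry

### The arm

A 6-joint arm with a two-finger parallel gripper is mounted at the origin on the work surface. World frame = base frame: x ahead of the robot, y to its left, z up, the work surface at z = 0. Lengths are in m, angles in rad, forces in N, time in s.
With the tool pointing down it reaches from about 0.35 to 0.975 m from the base axis. Payload 4.9 kg.
Tool frame: the origin (TCP) lies at the very end of the fingers, on their centre line; the grasp point (between the pads) lies manip.grip_point_offset behind it (manip.grip_point_offset is the distance from the TCP to the grasp point, in m); z points along the fingers, y is the line along which they close (so a half turn about z gives the same grasp; the last joint's range is limited). The gripper opens to 85 mm and grips with 20 to 120 N. Pads are 22 mm wide; open, the fingers measure 114 mm over their backs; the gripper's body (76 mm by 85 mm) begins 54 mm behind the grasp point. The pads swing forward as they close: fully open they stand 13 mm farther back than shut.
Start: joints at [-1.236, 0.053, 1.613, -0, 1.476, -0.119], TCP at [0.274, -0.562, 0.231] pointing down, gripper open.
Joint ranges: [-3.01, 3.01], [-1.01, 2.22], [0.06, 2.58], [-1.02, 4.17], [0.09, 2.62], [-3.14, 3.14]. Speed limits (rad/s): [2.57, 2.57, 3.14, 3.14, 3.14, 3.14].

### API

Orientations are given as a unit quaternion [w, x, y, z].
In Python, from plant import manip gives the robot as it stands.
- The arm moves only by the shell command python3 -m crank 'ROWS' [OPENING]. ROWS is JSON, a list of rows, each an object of numbers: "x", "y", "z": the shift along the tool's x, y, z in cm; "turn": the turn about the tool's z in rad. In form: [{"x": .., "y": .., "z": .., "turn": ..}, ...]. A call has 1 to 5 rows; each row shifts and turns the commanded pose from where the row before left it, along the tool's axes as they then stand; what a row does not reach is not made up. A row lasts 1/10 s, in which the tool goes at most 50 mm and 8.59 degrees, less where a joint would pass 70% of its speed; a pose out of reach is approached as far as the arm can. A call with a gripper value outside its range is refused whole. OPENING is the opening in per cent of the stroke, from 0 (shut) to 100 (fully open), set as the call begins (- or left out, the last holds). The fingers move at their own pace and stop on an object; the grip force is fixed at half the most. Time passes only in rows, so rows that do not move let the fingers close. It gives the time, the measured TCP pose, the force, the opening and the grip force at its end, in the units of the state.
- manip.state(): the state, without advancing time (a new reading comes with each control period).
- manip.grab_frame(name): name is "side" or "top"; returns (picture, depth): 420x560x3 uint8, red, green, blue; 420x560 float32, m along the optical axis (not along the pixel's ray), 0 where there is no reading.
- manip.camera_model(name): a dict with "mtx" (3x3 intrinsics, pixels), "k1" (the pictures are not rectified: a ray, as slopes to the right and down, at radius r is drawn at 1 + k1 r^2 times it, then the intrinsics apply), "world_to_cam" (4x4, takes a point from world to camera coordinates). Camera axes: x right, y down, z forward; pixel columns grow to the right and rows downward; lengths in m; the calibration is good to about 2 mm. A picture is of the moment at which its call begins. camera_model takes no time and is no camera call.
- manip.job_done(): hands the job in; it is judged then, once.
The state is a dict: "time": time; "joint_pos": joint angles; "joint_vel": joint speeds; "joint_efforts": joint torques, N m; "tool_pos": TCP position; "tool_rot": TCP orientation; "contact_force": force on the tool from outside, world axes, zero at the start; "ft_torque": the same for the moment, N m; "gripper_width": opening from 0.0 (shut) to 1.0 (fully open); "grasp_force": force on a finger pad.
Only numpy, scipy, OpenCV 4.12 (cv2) and the standard library are available. Lean on these libraries where they do the work, as an engineer would, in place of code of your own. Each camera call takes 0.05 s, during which the arm holds its last target. There are 200 camera calls.

### The job

Set the hotplate to dry by turning its recessed slotted selector clockwise a quarter turn to its stop with the red flat screwdriver, and put the screwdriver back upright in its stand. Slide the tray of freshly coverslipped slides off the white riser, across the open gap, until it lies wholly and squarely on the hotplate's black plate between the guide rails: keep it down on the surfaces and level all the way, neither lifting it nor letting an end dip into the gap, because the coverslips would drift. Leave the jar, the bottles and the slide box where they stand, and let go of everything.

Things in the scene. Friction and masses are not known exactly. Their poses are not given: they have to be found in the camera images.
- riser: fixed white bench riser, 240 (its x) x 210 (its y) mm, flat deck 70 mm above the bench; origin on the bench under its centre. It may stand left or right of the hotplate. The tray starts on the +x part of the deck; a strip along its -x edge (x about -90 mm) carries the tool stand, the jar and the mountant bottle, 67 mm apart along y, in any order
- hotplate: fixed slide-drying hotplate, 230 (its x) x 260 (its y) mm, origin on the bench under its centre, axes within 5 degrees of the riser's. It stands to the riser's +y or -y side with an open gap of 102 to 118 mm between the two decks. Black plate on its +x part, level with the riser's deck; a lower grey fascia along its -x edge (top 58 mm above the bench) carries the selector
- plate_centre (a point): centre of the top of the hotplate's black plate, 70 mm above the bench; axes as the hotplate's. The plate is 150 (x) x 260 (y) mm. Two aluminium guide rails, 6 mm proud, run along y, 138 mm clear between them, this point midway; both ends of the lane are open
- tray_centre (a point): centre of the underside of the aluminium tray, 110 (x) x 150 (y) mm, floor 4 mm, side walls 10 mm, ends turned up a little, about 0.35 kg, slides within 38 mm of the middle. A blue upright grip near each end: 10 mm thick (y), 70 mm wide (x), top 34 mm above the underside. Yaw within 15 degrees of the riser's. Pushed free, it tips into the gap; an end pinched by its grip (60 N) stays level
- grip_a (a point): middle of the tray's blue grip at its +y end, 19 mm above the underside
- grip_b (a point): middle of the tray's blue grip at its -y end, 19 mm above the underside
- driver_handle (a point): middle of the handle of the flat screwdriver, which stands blade-down in its stand, turned by up to 45 degrees from the stand. Handle red, 25 x 25 mm square in section (sides along the point's x and y), 78 mm long; black 30 mm square guard 8 mm thick under it. z points up from the blade to the handle; mass 0.1 kg
- driver_tip (a point): tip of the screwdriver's blade, 117 mm below the middle of the handle. The blade is 12 mm wide along the point's x and 2 mm thick along y; shank 7 mm round
- stand_hole (a point): centre of the mouth of the 21 mm round through-hole in the grey tool stand, a fixed block 50 x 50 x 78 mm on the riser's deck, top 148 mm above the bench. In its place, the screwdriver's guard rests on the block's top with the blade tip 70 mm below the mouth
- selector (a joint): brass slotted selector in the fascia: 0 = standby (slot along the hotplate's y, white marks), 1.571 = dry, at its stop (slot along the hotplate's x, orange marks); grows turning clockwise seen from above; starts between 0 and 0.3; stays where it is left, about 0.04 N m
- selector_slot (a point): middle of the mouth of the selector's slot, on its vertical axis, 67 mm above the bench; the point's y runs along the slot. Slot 4 mm wide, 14 mm long and 6 mm deep, recessed 7 mm inside a black collar of 20 mm inner diameter whose rim is 74 mm above the bench
- jar_centre (a point): centre of the glass staining jar with a white cap, 52 mm in diameter, 85 mm high, on the riser; not to be disturbed
- mountant_centre (a point): centre of the amber mountant bottle, 38 mm in diameter, 80 mm high, on the riser; not to be disturbed
- slidebox_centre (a point): centre of the closed blue slide box, 200 x 90 x 35 mm, on the bench at the other side; not to be disturbed
- washbottle_centre (a point): centre of the white wash bottle, 64 mm in diameter, 170 mm high, on the bench at one side; not to be disturbed

How it is judged:
At the end, for the whole second after the job is handed in: Selector within 15 deg of its dry stop; screwdriver upright in its stand, guard down; tray flat on the plate between the rails, centre within 57 mm of the plate's centre along them and 18 mm across, within 8.5 deg of square; jar, bottles and box within 20 mm of their starts (value of joint selector above 1.3 rad and horizontal distance between driver_tip and stand_hole below 0.012 m and z of driver_tip in the frame of stand_hole below -0.064 m and angle between driver_handle's own z axis and vertical below 0.12 rad and y of tray_centre in the frame of plate_centre between -0.057 and 0.057 m and x of tray_centre in the frame of plate_centre between -0.018 and 0.018 m and z of tray_centre in the frame of plate_centre below 0.004 m and angle between tray_centre's own z axis and vertical below 0.03 rad and angle between the y axis of tray_centre and the y axis of plate_centre, either way round below 0.15 rad and distance of each of jar_centre, mountant_centre, slidebox_centre, washbottle_centre from where it was at the start of the episode below 0.02 m); the robot touches nothing.
It fails at once if the tray is lifted more than 10 mm off the decks (height (world z) of tray_centre above 0.08 m).
It fails at once if the tray sinks into the gap (its centre more than 6 mm low) (height (world z) of tray_centre below 0.064 m).
It fails at once if the tray tips more than 5 degrees (angle between tray_centre's own z axis and vertical above 0.087 rad).
It fails at once if a bystander is tipped or moved more than 20 mm (distance of any of jar_centre, mountant_centre, slidebox_centre, washbottle_centre from where it was at the start of the episode above 0.02 m or angle between any of jar_centre, mountant_centre, washbottle_centre's own z axis and vertical above 0.3 rad).
It fails at once if the gripper itself turns the selector (contact force between the fingers and selector above 0.5 N).
It also fails if it takes over 72 s, if anything falls off the work surface, if the arm or the gripper's body presses on something with over 40 N, if the wrist force passes 120 N, or if a joint passes its speed limit or range.

## Working session

There is one attempt and no reset: what is moved stays moved. The work goes in short steps, Python scripts to look and compute and a shell command to move; the robot and the scene stay as the last step left them, time stands still between calls to the robot, and variables do not carry over. Pictures are saved under pics/ and viewed, at most 10 in all, crops included, and the job is handed in when it is done.

```bash
ls; mkdir -p pics
cat > h.py <<'E'
import numpy as np, cv2
from plant import manip
def snap(n,name):
    p,d=manip.grab_frame(n); cv2.imwrite(f'pics/{name}.png',p[:,:,::-1]); np.save(f'pics/{name}.npy',d); return p,d
def world(n,uv,depth=None,z=None):
    m=manip.camera_model(n); K=np.array(m['mtx']); T=np.linalg.inv(np.array(m['world_to_cam']))
    s=cv2.undistortPoints(np.array([[uv]],float),K,np.array([m['k1'],0,0,0,0.]))[0,0]
    r=T[:3,:3]@np.array([s[0],s[1],1]); o=T[:3,3]
    return o+r*(depth if z is None else (z-o[2])/r[2])
E
python3 - <<'E'
from h import *
for n in('top','side'):
    snap(n,n+'0'); m=manip.camera_model(n); T=np.linalg.inv(m['world_to_cam']); print(n,m['mtx'],m['k1'],T.round(3))
print(manip.state(), manip.grip_point_offset)
E
```

```text
pics
top [[410.14170728   0.         281.55123169]
 [  0.         410.14170728 209.60537246]
 [  0.           0.           1.        ]] -0.05692046819730667 [[ 0.021 -0.986  0.163  0.408]
 [-0.999 -0.016  0.034 -0.017]
 [-0.031 -0.164 -0.986  1.07 ]
 [ 0.     0.     0.     1.   ]]
side [[430.86907763   0.         287.06687114]
 [  0.         430.86907763 214.67800153]
 [  0.           0.           1.        ]] -0.036542442924559465 [[-0.715 -0.382  0.586 -0.19 ]
 [-0.699  0.411 -0.585  0.754]
 [-0.018 -0.828 -0.561  0.872]
 [ 0.     0.     0.     1.   ]]
{'time': 0.1, 'joint_pos': array([-1.23599560e+00,  5.32857549e-02,  1.61417174e+00, -2.57483854e-05,
        1.47600301e+00, -1.18996100e-01]), 'joint_vel': array([ 0.00095249, -0.00240781, -0.00160683,  0.00113091,  0.00132587,
        0.0011407 ]), 'joint_efforts': array([ 5.91662338e-04, -3.94900811e+01, -3.71363211e+01, -2.16911690e-04,
        3.89507521e-03, -6.92554835e-06]), 'tool_pos': array([ 0.27379522, -0.56120147,  0.23018012]), 'tool_rot': array([-9.27114122e-04,  9.74368101e-01,  2.24957621e-01, -1.13318035e-04]), 'contact_force': array([ 0.1501482 , -0.68273736, -0.14197861]), 'ft_torque': array([0.04956966, 0.02261676, 0.03384106]), 'grasp_force': 0.0, 'gripper_width': 1.0027207099301854} 0.0187
```

View pics/top0.png

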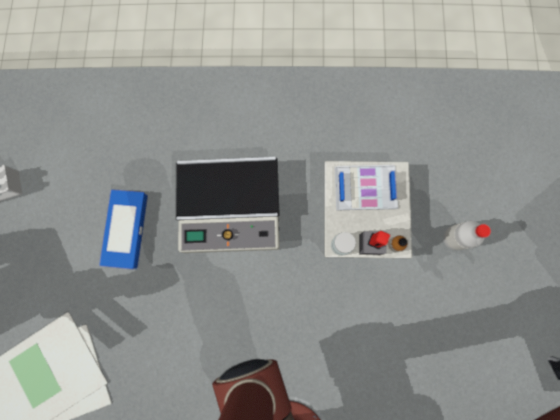

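View pics/side0.png

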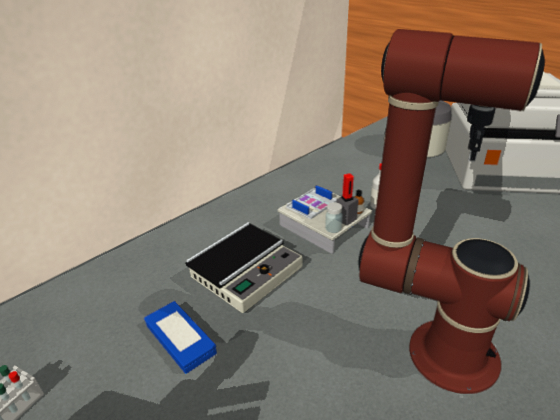

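The top view shows the hotplate at columns 176–279, rows 157–251, with its selector near (228,235). The riser spans 324–411, rows 162–258, with the jar at (345,243), driver at (379,239), mountant at (400,243) and the tray grips at (342,186) and (393,184). I'll enlarge it.

Run:
```python
import cv2
p=cv2.imread('pics/top0.png')
a=cv2.resize(p[150:265,170:302],None,fx=6,fy=6,interpolation=cv2.INTER_CUBIC)[:600]
b=cv2.resize(p[155:263,300:425],None,fx=5.5,fy=5.5,interpolation=cv2.INTER_CUBIC)
a=cv2.resize(p[150:250,165:295],None,fx=6,fy=6,interpolation=cv2.INTER_CUBIC)
cv2.imwrite('pics/ca.png',a); cv2.imwrite('pics/cb.png',b)
print(a.shape,b.shape)
```

```text
(600, 780, 3) (594, 688, 3)
```

View pics/ca.png

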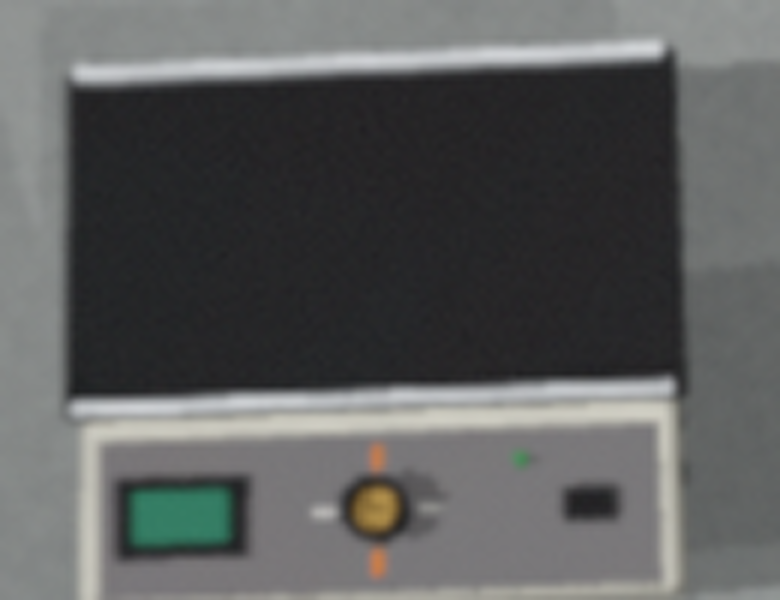

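View pics/cb.png

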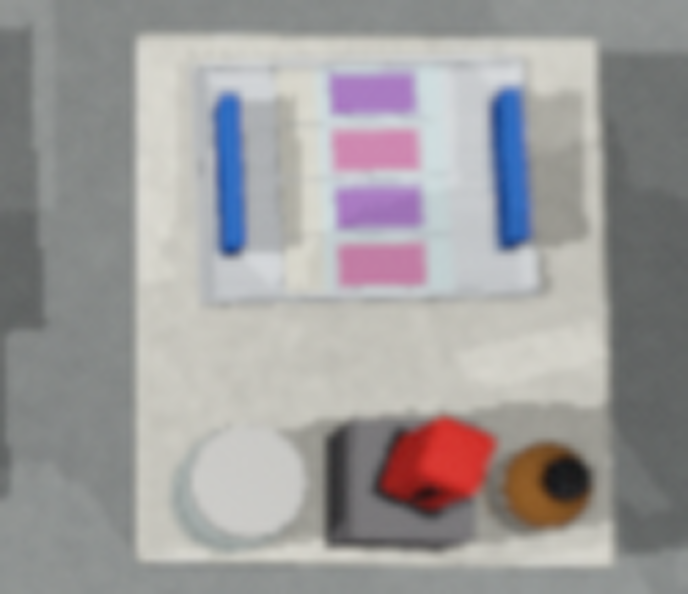

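The crops show the tray corners in cb at (203,66), (523,62), (205,303), (540,292), the grips centred at (230,173) and (511,168), and the handle top centred near (456,460). In ca the selector is at (377,508), with marks at (377,458), (377,563), (322,512) and (430,508).

```bash
cat >> h.py <<'E'
def A(u,v,z): return world('top',((u+.5)/6-.5+165,(v+.5)/6-.5+150),z=z)[:2]
def B(u,v,z): return world('top',((u+.5)/5.5-.5+300,(v+.5)/5.5-.5+155),z=z)[:2]
E
python3 - <<'E'
from h import *
ang=lambda a,b:np.degrees(np.arctan2(*(b-a)[::-1]))
np.set_printoptions(precision=4,suppress=True)
# riser corners z=.07
R=[B(136,36,.07),B(598,39,.07),B(612,564,.07),B(136,561,.07)]
print('riser',R,np.mean(R,0),[np.linalg.norm(R[i]-R[(i+1)%4]) for i in range(4)],'yaw x', ang(R[3],R[0]),ang(R[2],R[1]),'y-90',ang(R[1],R[0])-90,ang(R[2],R[3])-90)
# rails outer ends (z .076): top rail left/right, bottom rail
H=[A(72,75,.076),A(665,48,.076),A(676,386,.076),A(70,408,.076)]
print('rails',H,np.mean(H,0),[np.linalg.norm(H[i]-H[(i+1)%4]) for i in range(4)],'y-90',ang(H[1],H[0])-90,ang(H[2],H[3])-90,'x',ang(H[3],H[0]),ang(H[2],H[1]))
print('sel',A(377,508,.068), 'marks',(A(377,458,.058)+A(377,563,.058))/2,(A(322,512,.058)+A(430,508,.058))/2)
ga,gb=B(230,94,.104),B(232,250,.104); gc,gd=B(509,92,.104),B(513,245,.104)
print('gripA',(ga+gb)/2,np.linalg.norm(ga-gb),'gripB',(gc+gd)/2,np.linalg.norm(gc-gd),'sep',np.linalg.norm((ga+gb)/2-(gc+gd)/2),'y-90',ang((gc+gd)/2,(ga+gb)/2)-90,'x',ang(gb,ga),ang(gd,gc))
D=[B(438,418,.234),B(496,442,.234),B(474,503,.234),B(415,478,.234)]
print('driver',D,np.mean(D,0),[np.linalg.norm(D[i]-D[(i+1)%4]) for i in range(4)],ang(D[1],D[0]),ang(D[3],D[0]),ang(D[2],D[1]))
S=[B(345,418,.148),B(472,545,.148),B(340,543,.148)]
print('stand',S,ang(S[2],S[0]),(S[0]+S[1])/2)
# depth based
d=np.load('pics/top0.npy'); 
print('jar',B(248,482,.155),'mount',B(565,480,.15))
# handle top by depth: red pixels
p=cv2.imread('pics/top0.png').astype(int); m=(p[...,2]>170)&(p[...,1]<70)&(p[...,0]<70); m[:,420:]=0
P=np.array([world('top',(x,y),depth=d[y,x]) for y,x in zip(*np.where(m))]); Q=P[P[:,2]>.225]; print(len(P),len(Q),Q.mean(0) , cv2.minAreaRect((Q[:,:2]*1000).astype(np.float32)))
m=(p[...,0]>150)&(p[...,2]<90)&(p[...,1]<150); m[:,:320]=0;m[:,420:]=0
P=np.array([world('top',(x,y),depth=d[y,x]) for y,x in zip(*np.where(m))]);P=P[P[:,2]>.095]
for s in(P[:,1]>P[:,1].mean(),P[:,1]<P[:,1].mean()): print('grip',P[s].mean(0),cv2.minAreaRect((P[s][:,:2]*1000).astype(np.float32)))
s=manip.state();from scipy.spatial.transform import Rotation as Ro
q=s['tool_rot'];print(Ro.from_quat([*q[1:],q[0]]).as_matrix())
E
```

```text
riser [array([ 0.6993, -0.0871]), array([ 0.7011, -0.2981]), array([ 0.4624, -0.2974]), array([ 0.4601, -0.0881])] [ 0.5807 -0.1927] [np.float64(0.21105959777302913), np.float64(0.2386845511104699), np.float64(0.20924678750378672), np.float64(0.2391317347780352)] yaw x 0.2501576816388917 -0.18559961789782312 y-90 0.4946222915848182 0.6210796771772635
rails [array([0.6908, 0.2871]), array([0.7052, 0.0361]), array([0.5619, 0.0281]), array([0.5485, 0.2786])] [0.6266 0.1575] [np.float64(0.2514187566066351), np.float64(0.14347547917519798), np.float64(0.25084321189116543), np.float64(0.142526310136847)] y-90 3.281296157666688 3.064471015019407 x 3.4068895859954518 3.1755021165315194
sel [0.5103 0.1503] marks [0.5104 0.152 ] [0.5105 0.1524]
gripA [ 0.6286 -0.1264] 0.0698494027197657 gripB [ 0.6321 -0.2487] 0.0684843971828781 sep 0.12231737540405033 y-90 1.6377163256393317 x 0.5199398563526697 0.05638076696128217
driver [array([ 0.5065, -0.1882]), array([ 0.4979, -0.2095]), array([ 0.4751, -0.201 ]), array([ 0.484 , -0.1793])] [ 0.4909 -0.1945] [np.float64(0.023015265354742857), np.float64(0.02430432891636815), np.float64(0.02339360739611719), np.float64(0.02413897794789148)] 68.07116215730157 -21.503744248614037 -20.615894022682937
stand [array([ 0.5159, -0.1678]), array([ 0.4649, -0.2188]), array([ 0.4648, -0.1653])] -2.7837210611351106 [ 0.4904 -0.1933]
jar [ 0.4884 -0.1272] mount [ 0.4918 -0.2567]
123 123 [ 0.4924 -0.1939  0.2339] ((492.6462097167969, -194.45394897460938), (22.32889175415039, 22.215614318847656), 69.38814544677734)
grip [ 0.6256 -0.1248  0.1134] ((529.2349853515625, -84.45242309570312), (31.35620880126953, 275.71746826171875), 67.2598648071289)
grip [ 0.6317 -0.2501  0.1033] ((633.1954345703125, -250.72190856933594), (64.86531829833984, 8.478290557861328), 2.318605422973633)
[[ 0.8988  0.4384 -0.0006]
 [ 0.4384 -0.8988  0.0018]
 [ 0.0002 -0.0019 -1.    ]]
```

Run:
```python
from h import *
t=cv2.imread('pics/top0.png');s=cv2.imread('pics/side0.png')
a=cv2.resize(t[223:247,216:240],(390,390),interpolation=cv2.INTER_CUBIC);b=cv2.resize(s[256:280,252:276],(390,390),interpolation=cv2.INTER_CUBIC)
cv2.imwrite('pics/sel.png',np.hstack([a,b]))
```

```text
(no output)
```

View pics/sel.png

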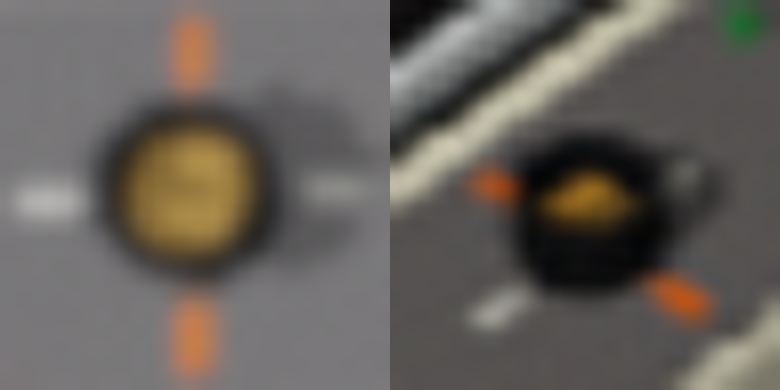

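```bash
python3 -m crank '[{"x":0,"y":0,"z":-1,"turn":0.14},{"x":0,"y":0,"z":-2,"turn":0.14},{"x":0,"y":0,"z":-2,"turn":0.14},{"x":0,"y":0,"z":0,"turn":0.14},{"x":0,"y":0,"z":0,"turn":0.14}]' 60
```

```text
time: 0.6
tool_pos: [0.2741, -0.5619, 0.2819]
tool_rot: [0.0, 0.992, -0.126, 0.0]
contact_force: [-0.3, 0.9, -0.6]
gripper_width: 0.6
grasp_force: 0.0
```

```bash
cat >> h.py <<'E'
def yaw():
    q=manip.state()['tool_rot']; return 2*np.arctan2(q[2],q[1])
def go(x,y,z,f=None):
    s=manip.state();p=s['tool_pos'];t=yaw();dx,dy=x-p[0],y-p[1];c,n=np.cos(t),np.sin(t)
    print('yaw',np.degrees(t).round(2),'tool cm x %.2f y %.2f z %.2f'%(100*(dx*c+dy*n),100*(dx*n-dy*c),100*(p[2]-z)),'' if f is None else 'turn %.3f'%((t-np.radians(f)+np.pi)%(2*np.pi)-np.pi))
E
python3 - <<'E'
from h import *
g=cv2.imread('pics/top0.png').astype(float).sum(2)/3
print(g[229:242,221:236].astype(int))
go(.4912,-.194,.282,-21)
E
```

```text
[[120 119 112  95  81  76  76  77  79  89  94  92  91  96  99]
 [118 110  92  69  51  49  55  59  58  62  72  82  88  90  91]
 [112  89  62  50  62  74  91  94  87  69  58  72  85  89  90]
 [100  69  45  60  84 101 119 125 119  95  61  60  82  88  90]
 [ 96  58  46  73  93 104 121 127 125 102  65  53  79  95 106]
 [106  59  52  85  99 104 109 115 119 105  68  49  75 103 129]
 [117  64  56  88 105 115 119 121 121 100  63  43  70  95 114]
 [106  67  58  86 103 118 125 125 121  90  51  44  70  87  96]
 [111  91  63  71  91 100 106 111  99  68  41  52  78  89  90]
 [118 108  85  65  68  71  74  72  63  52  54  74  87  91  96]
 [120 117 108  90  75  65  59  51  55  73  92 104 102 103 110]
 [120 120 118 113 106  98  87  82  87 104 114 117 115 116 118]
 [120 120 119 120 120 117 119 116 116 119 120 121 120 120 121]]
yaw -14.44 tool cm x 11.86 y -41.04 z -0.01 turn 0.115
```

```bash
python3 -m crank '[{"x":1.3,"y":-4.5,"z":0,"turn":0},{"x":1.3,"y":-4.5,"z":0,"turn":0},{"x":1.3,"y":-4.5,"z":0,"turn":0},{"x":1.3,"y":-4.5,"z":0,"turn":0},{"x":1.3,"y":-4.5,"z":0,"turn":0}]' && python3 -m crank '[{"x":1.3,"y":-4.5,"z":0,"turn":0},{"x":1.3,"y":-4.5,"z":0,"turn":0},{"x":1.3,"y":-4.5,"z":0,"turn":0},{"x":1.4,"y":-4.5,"z":0,"turn":0},{"x":0,"y":-0.5,"z":0,"turn":0.115}]'; python3 -c "
from h import *
go(.4912,-.194,.182,-21)"
```

```text
time: 1.1
tool_pos: [0.3923, -0.3575, 0.2807]
tool_rot: [-0.0, 0.992, -0.123, -0.0]
contact_force: [0.7, 0.9, -0.1]
gripper_width: 0.599
grasp_force: 0.0
time: 1.6
tool_pos: [0.4899, -0.1887, 0.2808]
tool_rot: [-0.001, 0.984, -0.178, -0.0]
contact_force: [-1.4, -1.1, -0.4]
gripper_width: 0.594
grasp_force: 0.0
yaw -20.52 tool cm x 0.31 y 0.45 z 9.88 turn 0.008
```

```bash
python3 -m crank '[{"x":0,"y":0,"z":0,"turn":0},{"x":0,"y":0,"z":0,"turn":0}]'; python3 -c "
from h import *
go(.4912,-.194,.182,-21)"
```

```text
time: 1.8
tool_pos: [0.4881, -0.193, 0.2809]
tool_rot: [0.0, 0.984, -0.179, -0.0]
contact_force: [0.1, -0.7, 0.2]
gripper_width: 0.598
grasp_force: 0.0
yaw -20.57 tool cm x 0.33 y -0.01 z 9.89 turn 0.008
```

```bash
python3 -m crank '[{"x":0.3,"y":0,"z":2,"turn":0},{"x":0,"y":0,"z":3,"turn":0},{"x":0,"y":0,"z":3,"turn":0},{"x":0,"y":0,"z":1.9,"turn":0},{"x":0,"y":0,"z":0,"turn":0}]' && python3 -m crank '[{"x":0,"y":0,"z":0,"turn":0},{"x":0,"y":0,"z":0,"turn":0},{"x":0,"y":0,"z":0,"turn":0},{"x":0,"y":0,"z":0,"turn":0},{"x":0,"y":0,"z":0,"turn":0}]' 20; python3 -c "
from h import *
go(.4912,-.194,.182,-21)"
```

```text
time: 2.3
tool_pos: [0.4885, -0.194, 0.1783]
tool_rot: [-0.001, 0.984, -0.18, -0.003]
contact_force: [-1.1, 0.7, 0.0]
gripper_width: 0.596
grasp_force: 0.0
time: 2.8
tool_pos: [0.492, -0.1947, 0.1842]
tool_rot: [0.001, 0.984, -0.18, 0.001]
contact_force: [-0.4, -1.5, 4.2]
gripper_width: 0.283
grasp_force: 59.3
yaw -20.69 tool cm x -0.10 y -0.04 z 0.22 turn 0.005
```

```bash
python3 -m crank '[{"x":0,"y":0,"z":-1,"turn":0},{"x":0,"y":0,"z":-3,"turn":0},{"x":0,"y":0,"z":-3,"turn":0},{"x":0,"y":0,"z":-3,"turn":0},{"x":0,"y":0,"z":-2,"turn":0}]' && python3 -m crank '[{"x":0,"y":0,"z":0,"turn":0},{"x":0,"y":0,"z":0,"turn":0},{"x":0,"y":0,"z":0,"turn":0}]'; python3 -c "
from h import *
go(.5104,.1517,.292,83)"
```

```text
time: 3.3
tool_pos: [0.4915, -0.1937, 0.3049]
tool_rot: [0.0, 0.984, -0.179, 0.001]
contact_force: [-0.1, 0.9, 0.2]
gripper_width: 0.288
grasp_force: 58.9
time: 3.6
tool_pos: [0.4904, -0.1934, 0.3]
tool_rot: [-0.001, 0.984, -0.18, -0.002]
contact_force: [0.1, 0.1, -1.5]
gripper_width: 0.286
grasp_force: 58.9
yaw -20.69 tool cm x -10.32 y -32.99 z 0.80 turn -1.810
```

```bash
python3 -m crank '[{"x":-1.29,"y":-4.12,"z":0,"turn":0},{"x":-1.29,"y":-4.12,"z":0,"turn":0},{"x":-1.29,"y":-4.12,"z":0,"turn":0},{"x":-1.29,"y":-4.12,"z":0,"turn":0},{"x":-1.29,"y":-4.12,"z":0,"turn":0}]' && python3 -m crank '[{"x":-1.29,"y":-4.12,"z":0,"turn":0},{"x":-1.29,"y":-4.12,"z":0,"turn":0},{"x":-1.29,"y":-4.12,"z":0,"turn":0},{"x":0,"y":0,"z":0,"turn":-0.14},{"x":0,"y":0,"z":0,"turn":-0.14}]' && python3 -m crank '[{"x":0,"y":0,"z":0,"turn":-0.14},{"x":0,"y":0,"z":0,"turn":-0.14},{"x":0,"y":0,"z":0,"turn":-0.14},{"x":0,"y":0,"z":0,"turn":-0.14},{"x":0,"y":0,"z":0,"turn":-0.14}]' && python3 -m crank '[{"x":0,"y":0,"z":0,"turn":-0.14},{"x":0,"y":0,"z":0,"turn":-0.14},{"x":0,"y":0,"z":0,"turn":-0.14},{"x":0,"y":0,"z":0,"turn":-0.14},{"x":0,"y":0,"z":0,"turn":-0.14}]' && python3 -m crank '[{"x":0,"y":0,"z":0,"turn":-0.13},{"x":0,"y":0,"z":0,"turn":0},{"x":0,"y":0,"z":0,"turn":0},{"x":0,"y":0,"z":0,"turn":0}]' ; python3 -c "
from h import *
go(.5104,.1517,.195,83)"
```

```text
time: 4.1
tool_pos: [0.5026, 0.0234, 0.3001]
tool_rot: [0.0, 0.984, -0.18, -0.002]
contact_force: [0.2, -0.1, -1.6]
gripper_width: 0.287
grasp_force: 59.2
time: 4.6
tool_pos: [0.51, 0.1524, 0.2998]
tool_rot: [0.0, 0.999, -0.036, -0.002]
contact_force: [-0.4, -0.4, -1.3]
gripper_width: 0.288
grasp_force: 59.5
time: 5.1
tool_pos: [0.5102, 0.1508, 0.2999]
tool_rot: [-0.0, 0.952, 0.307, -0.002]
contact_force: [1.2, 1.2, -1.3]
gripper_width: 0.285
grasp_force: 59.5
time: 5.6
tool_pos: [0.5102, 0.1508, 0.2999]
tool_rot: [-0.001, 0.789, 0.615, -0.002]
contact_force: [-0.1, -0.0, -0.4]
gripper_width: 0.283
grasp_force: 59.5
time: 6.0
tool_pos: [0.5108, 0.1508, 0.3015]
tool_rot: [-0.0, 0.75, 0.662, -0.001]
contact_force: [0.3, 0.6, -0.4]
gripper_width: 0.283
grasp_force: 59.5
yaw 82.9 tool cm x 0.08 y -0.05 z 10.65 turn -0.002
```

```bash
python3 -m crank '[{"x":0,"y":0,"z":3,"turn":0},{"x":0,"y":0,"z":3,"turn":0},{"x":0,"y":0,"z":3,"turn":0},{"x":0,"y":0,"z":1.5,"turn":0},{"x":0,"y":0,"z":0,"turn":0}]'
python3 - <<'E'
from h import *
s,_=snap('side','side1');t,_=snap('top','top1')
a=cv2.resize(s[205:295,210:310,::-1],None,fx=6,fy=6,interpolation=cv2.INTER_CUBIC)
b=cv2.resize(t[195:265,195:265,::-1],(200,200));b=cv2.copyMakeBorder(b,0,a.shape[0]-200,0,0,0)
cv2.imwrite('pics/c1.png',np.hstack([a,b]));print(manip.state()['tool_pos'])
E
```

```text
time: 6.5
tool_pos: [0.5094, 0.1507, 0.1943]
tool_rot: [-0.002, 0.749, 0.662, -0.002]
contact_force: [-0.9, -0.0, -1.3]
gripper_width: 0.29
grasp_force: 59.5
[0.51156961 0.15096453 0.19826475]
```

View pics/c1.png

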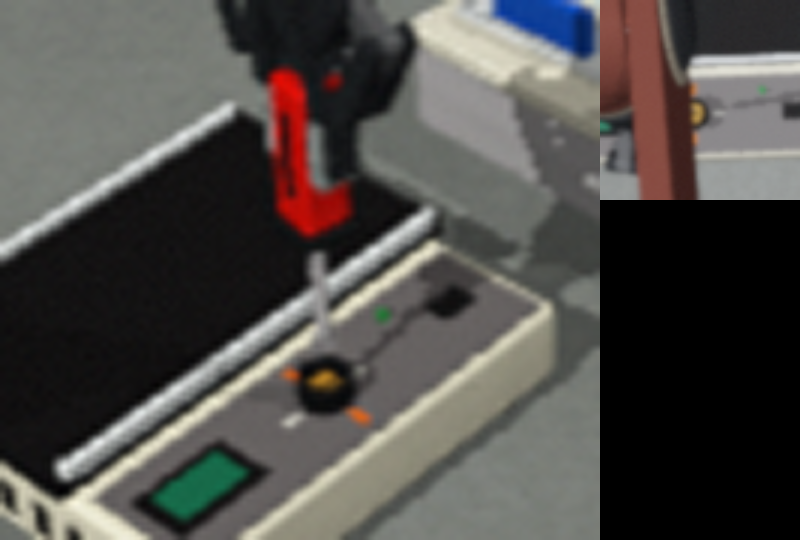

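Run:
```python
from h import *
m=manip.camera_model('side');W=np.array(m['world_to_cam'])
def pr(p):
    q=cv2.projectPoints(np.array([p],float),W[:3,:3],W[:3,3],np.array(m['mtx']),np.array([m['k1'],0,0,0,0.]))[0][0,0]
    return ((q-[210,205]+.5)*6-.5).round(1)
x,y=.5105,.151
for z in(.058,.074,.09,.1,.12,.14):print(z,pr((x,y,z)))
print(pr((x+.005,y,.09))-pr((x,y,.09)),pr((x,y+.005,.09))-pr((x,y,.09)))
p=cv2.imread('pics/side1.png').astype(int)
print('shank rows 246..266 cols 255..272 gray');print(p[246:266,257:272].sum(2)//3)
o=(p[...,2]>150)&(p[...,1]<130)&(p[...,0]<80); o[:260]=0
print('orange px',np.argwhere(o)[:,::-1].tolist())
```

```text
0.058 [327.2 396.2]
0.074 [325.6 370.4]
0.09 [323.9 344.3]
0.1 [322.9 327.7]
0.12 [320.8 294.2]
0.14 [318.6 260. ]
[-7.3 -4.8] [-7.8  5.1]
shank rows 246..266 cols 255..272 gray
[[ 17  17  15  16  19  28  32  23  16  18  13  13  22  68 162]
 [ 18  20  17  20  47 100 104  49  18  14  16  41  90 161 208]
 [ 19  18  17  23  73 127 119  56  16  20  64 154 209 202 179]
 [ 17  18  16  24  78 131 124  62  30  82 159 207 200 164 140]
 [ 18  21  15  23  82 137 135  93 114 176 195 176 150 122  85]
 [ 17  18  17  19  59 121 140 162 203 194 162 141 109  66  50]
 [ 19  16  15  20  58 118 141 160 183 154 132 106  63  78 155]
 [ 16  13  23  68 130 159 147 138 143 112  68  56  87 158 208]
 [ 16  41  89 156 185 165 147 122  98  60  56 141 200 208 198]
 [ 63 151 205 194 164 148 147 105  45  65 147 205 213 192 142]
 [155 205 194 157 136 139 147 105  81 155 204 195 155 124 104]
 [194 174 151 127 105 116 150 139 166 204 198 151 107  99  96]
 [161 141 110  68  59 111 149 146 158 159 128 107  97  97  97]
 [128 102  60  67 142 178 155 132 117 114  99  98  97  99  99]
 [ 67  48  82 158 196 177 149 128 101 10
[... 447 characters left out ...]
270, 274], [271, 274], [270, 275], [14, 371], [15, 371], [10, 372], [11, 372], [12, 372], [13, 372], [14, 372], [15, 372], [16, 372], [10, 373], [11, 373], [12, 373], [13, 373], [14, 373], [15, 373], [16, 373], [9, 374], [10, 374], [11, 374], [12, 374], [13, 374], [14, 374], [15, 374], [8, 375], [9, 375], [10, 375], [11, 375], [12, 375], [13, 375], [14, 375], [15, 375], [9, 376], [10, 376], [11, 376], [12, 376], [13, 376], [14, 376], [9, 377], [10, 377], [11, 377], [12, 377], [13, 377], [10, 378], [11, 378], [12, 378], [13, 378], [10, 379], [11, 379], [12, 379], [13, 379], [14, 379], [11, 380], [12, 380], [13, 380], [14, 380], [12, 381], [13, 381], [14, 381], [15, 381], [13, 382], [14, 382]]
```

The side view shows the shank running from (317,255) to its tip near (326,348), lined up above the collar centre at (326,385). The top view is blocked by the arm. I'll lower and feel for the slot.

```bash
python3 -m crank '[{"x":0,"y":0,"z":1.2,"turn":0},{"x":0,"y":0,"z":1.1,"turn":0},{"x":0,"y":0,"z":0,"turn":0},{"x":0,"y":0,"z":0,"turn":0}]'; python3 -m crank '[{"x":0,"y":0,"z":0.3,"turn":0},{"x":0,"y":0,"z":0.2,"turn":0},{"x":0,"y":0,"z":0,"turn":0}]'; python3 -m crank '[{"x":0,"y":0,"z":0.1,"turn":0},{"x":0,"y":0,"z":0,"turn":0},{"x":0,"y":0,"z":0,"turn":0}]'
```

```text
time: 7.0
tool_pos: [0.5109, 0.1509, 0.174]
tool_rot: [-0.0, 0.749, 0.663, -0.0]
contact_force: [-0.1, -0.3, 0.1]
gripper_width: 0.287
grasp_force: 59.5
time: 7.3
tool_pos: [0.5119, 0.151, 0.1724]
tool_rot: [0.001, 0.749, 0.663, 0.001]
contact_force: [-3.7, -0.2, 10.5]
gripper_width: 0.284
grasp_force: 60.9
time: 7.6
tool_pos: [0.512, 0.1511, 0.1723]
tool_rot: [0.001, 0.749, 0.663, 0.001]
contact_force: [-4.7, -1.2, 13.7]
gripper_width: 0.288
grasp_force: 61.5
```

```bash
python3 -m crank '[{"x":0,"y":-0.05,"z":0,"turn":0},{"x":0,"y":-0.05,"z":0,"turn":0},{"x":0,"y":0,"z":0,"turn":0}]'; python3 -m crank '[{"x":0,"y":-0.05,"z":0,"turn":0},{"x":0,"y":-0.05,"z":0,"turn":0},{"x":0,"y":0,"z":0,"turn":0}]'
```

```text
time: 7.9
tool_pos: [0.5116, 0.1511, 0.1723]
tool_rot: [0.001, 0.749, 0.663, 0.002]
contact_force: [-3.2, -1.5, 12.2]
gripper_width: 0.286
grasp_force: 61.1
time: 8.2
tool_pos: [0.5112, 0.1512, 0.1724]
tool_rot: [0.002, 0.749, 0.663, 0.002]
contact_force: [-1.2, -1.4, 10.7]
gripper_width: 0.285
grasp_force: 60.9
```

```bash
python3 -m crank '[{"x":0,"y":-0.1,"z":0,"turn":0},{"x":0,"y":0,"z":0,"turn":0}]'; python3 -m crank '[{"x":0,"y":-0.1,"z":0,"turn":0},{"x":0,"y":0,"z":0,"turn":0}]';  python3 -m crank '[{"x":0,"y":-0.1,"z":0,"turn":0},{"x":0,"y":0,"z":0,"turn":0}]'
```

```text
time: 8.4
tool_pos: [0.5107, 0.1512, 0.1723]
tool_rot: [0.002, 0.749, 0.663, 0.003]
contact_force: [0.1, -0.8, 7.9]
gripper_width: 0.29
grasp_force: 60.8
time: 8.6
tool_pos: [0.5102, 0.1513, 0.1722]
tool_rot: [0.003, 0.749, 0.663, 0.003]
contact_force: [1.9, -0.5, 7.1]
gripper_width: 0.284
grasp_force: 60.5
time: 8.8
tool_pos: [0.508, 0.1516, 0.1698]
tool_rot: [0.002, 0.749, 0.663, 0.002]
contact_force: [4.3, -0.1, 1.1]
gripper_width: 0.291
grasp_force: 59.8
```

```bash
python3 -m crank '[{"x":0,"y":0.05,"z":0.2,"turn":0},{"x":0,"y":0,"z":0.15,"turn":0},{"x":0,"y":0,"z":0,"turn":0}]'; python3 -m crank '[{"x":0,"y":0,"z":0.15,"turn":0},{"x":0,"y":0,"z":0,"turn":0},{"x":0,"y":0,"z":0,"turn":0}]'
```

```text
time: 9.1
tool_pos: [0.5084, 0.1515, 0.1669]
tool_rot: [0.001, 0.749, 0.663, 0.002]
contact_force: [3.3, -1.3, 6.4]
gripper_width: 0.283
grasp_force: 60.5
time: 9.4
tool_pos: [0.5086, 0.1516, 0.1667]
tool_rot: [0.002, 0.749, 0.663, 0.002]
contact_force: [0.7, -0.1, 11.7]
gripper_width: 0.284
grasp_force: 61.3
```

```bash
python3 -m crank '[{"x":0,"y":0,"z":-0.1,"turn":0.1},{"x":0,"y":0,"z":0,"turn":0.1},{"x":0,"y":0,"z":0,"turn":0.1},{"x":0,"y":0,"z":0,"turn":0}]'; python3 -m crank '[{"x":0,"y":0,"z":0,"turn":0.1},{"x":0,"y":0,"z":0,"turn":0.1},{"x":0,"y":0,"z":0,"turn":0}]'; python3 -c "
from h import *
print(manip.state()['ft_torque'],np.degrees(yaw()))"
```

```text
time: 9.8
tool_pos: [0.5087, 0.1515, 0.1668]
tool_rot: [0.001, 0.84, 0.543, 0.002]
contact_force: [4.0, -0.4, 8.5]
gripper_width: 0.287
grasp_force: 60.8
time: 10.1
tool_pos: [0.5087, 0.1515, 0.1668]
tool_rot: [0.001, 0.89, 0.456, 0.002]
contact_force: [2.8, -0.2, 7.9]
gripper_width: 0.286
grasp_force: 60.8
[-0.17129562 -0.96927748  0.11268622] 54.272869803227124
```

```bash
python3 -m crank '[{"x":0,"y":0,"z":0,"turn":0.1},{"x":0,"y":0,"z":0,"turn":0.1},{"x":0,"y":0,"z":0,"turn":0.1},{"x":0,"y":0,"z":0,"turn":0}]'; python3 -m crank '[{"x":0,"y":0,"z":0,"turn":0.1},{"x":0,"y":0,"z":0,"turn":0.1},{"x":0,"y":0,"z":0,"turn":0.1},{"x":0,"y":0,"z":0,"turn":0}]';python3 -m crank '[{"x":0,"y":0,"z":0,"turn":0.1},{"x":0,"y":0,"z":0,"turn":0.1},{"x":0,"y":0,"z":0,"turn":0.05},{"x":0,"y":0,"z":0,"turn":0}]'; python3 -c "
from h import *
print(manip.state()['ft_torque'],np.degrees(yaw()))"
```

```text
time: 10.5
tool_pos: [0.5087, 0.1516, 0.1669]
tool_rot: [0.001, 0.948, 0.318, 0.003]
contact_force: [3.8, -0.9, 7.2]
gripper_width: 0.286
grasp_force: 60.8
time: 10.9
tool_pos: [0.5087, 0.1516, 0.1668]
tool_rot: [0.0, 0.985, 0.173, 0.003]
contact_force: [3.7, -0.1, 8.0]
gripper_width: 0.286
grasp_force: 60.8
time: 11.3
tool_pos: [0.5087, 0.1517, 0.1669]
tool_rot: [-0.0, 0.999, 0.049, 0.003]
contact_force: [3.8, -0.9, 7.9]
gripper_width: 0.289
grasp_force: 60.8
[-0.11710251 -0.97678138  0.01176486] 5.61845564941839
```

Now I'll look for the stop.

```bash
python3 -m crank '[{"x":0,"y":0,"z":0,"turn":0.07},{"x":0,"y":0,"z":0,"turn":0}]';python3 -c "
from h import *
print(manip.state()['ft_torque'],np.degrees(yaw()))"; python3 -m crank '[{"x":0,"y":0,"z":0,"turn":0.08},{"x":0,"y":0,"z":0,"turn":0}]'; python3 -c "
from h import *
print(manip.state()['ft_torque'],np.degrees(yaw()))"
```

```text
time: 11.5
tool_pos: [0.5087, 0.1517, 0.1668]
tool_rot: [-0.0, 1.0, 0.014, 0.003]
contact_force: [2.8, -0.1, 9.3]
gripper_width: 0.283
grasp_force: 60.8
[-0.04276204 -0.96371005  0.05611645] 1.5910023356110727
time: 11.7
tool_pos: [0.5086, 0.1517, 0.1668]
tool_rot: [-0.0, 1.0, -0.026, 0.003]
contact_force: [2.9, -0.1, 8.9]
gripper_width: 0.281
grasp_force: 60.8
[-0.02615081 -0.96218855  0.08471383] -3.002524366107991
```

```bash
python3 -m crank '[{"x":0,"y":0,"z":0,"turn":0.08},{"x":0,"y":0,"z":0,"turn":0}]'; python3 -c "
from h import *
print(manip.state()['ft_torque'],np.degrees(yaw()))"; python3 -m crank '[{"x":0,"y":0,"z":-1,"turn":0},{"x":0,"y":0,"z":-3,"turn":0},{"x":0,"y":0,"z":-4,"turn":0},{"x":0,"y":0,"z":-4,"turn":0},{"x":0,"y":0,"z":-1.4,"turn":0}]'; python3 -m crank '[{"x":0,"y":0,"z":0,"turn":0},{"x":0,"y":0,"z":0,"turn":0},{"x":0,"y":0,"z":0,"turn":0}]'; python3 -c "
from h import *
print(manip.state()['ft_torque']);go(.4904,-.1934,.300,3)"
```

```text
time: 11.9
tool_pos: [0.5087, 0.1518, 0.1669]
tool_rot: [-0.001, 0.998, -0.066, 0.003]
contact_force: [2.9, 0.6, 7.9]
gripper_width: 0.284
grasp_force: 60.8
[-0.01887639 -1.05330333  0.02658924] -7.582473307884934
time: 12.4
tool_pos: [0.5069, 0.1517, 0.3021]
tool_rot: [-0.001, 0.998, -0.065, 0.001]
contact_force: [-0.2, 0.6, 0.1]
gripper_width: 0.281
grasp_force: 59.7
time: 12.7
tool_pos: [0.5052, 0.1513, 0.2948]
tool_rot: [0.001, 0.998, -0.066, -0.003]
contact_force: [0.5, -0.1, -2.1]
gripper_width: 0.284
grasp_force: 59.7
[-0.00460632  0.0100791  -0.02438825]
yaw -7.52 tool cm x 3.04 y 34.36 z -0.52 turn -0.184
```

```bash
python3 -m crank '[{"x":0.38,"y":4.3,"z":-0.5,"turn":0},{"x":0.38,"y":4.3,"z":0,"turn":0},{"x":0.38,"y":4.3,"z":0,"turn":0},{"x":0.38,"y":4.3,"z":0,"turn":0},{"x":0.38,"y":4.3,"z":0,"turn":0}]'; python3 -m crank '[{"x":0.38,"y":4.3,"z":0,"turn":0},{"x":0.38,"y":4.3,"z":0,"turn":0},{"x":0.38,"y":4.26,"z":0,"turn":0},{"x":0,"y":0,"z":0,"turn":-0.092},{"x":0,"y":0,"z":0,"turn":-0.092}]';python3 -m crank '[{"x":0,"y":0,"z":0,"turn":0},{"x":0,"y":0,"z":0,"turn":0}]'
python3 - <<'E'
from h import *
go(.4904,-.1934,.300,3)
t,_=snap('top','top2');s,_=snap('side','side2')
a=cv2.resize(t[223:247,216:240,::-1],(390,390),interpolation=cv2.INTER_CUBIC);b=cv2.resize(s[150:240,300:400,::-1],(400,390),interpolation=cv2.INTER_CUBIC)
cv2.imwrite('pics/c2.png',np.hstack([a,b]))
E
```

```text
time: 13.2
tool_pos: [0.4961, -0.0655, 0.3007]
tool_rot: [-0.0, 0.998, -0.065, -0.002]
contact_force: [0.8, -0.1, -1.9]
gripper_width: 0.287
grasp_force: 59.7
time: 13.7
tool_pos: [0.4906, -0.1942, 0.3003]
tool_rot: [-0.001, 1.0, 0.027, -0.002]
contact_force: [-0.8, -1.0, -1.6]
gripper_width: 0.289
grasp_force: 59.9
time: 13.9
tool_pos: [0.4913, -0.1928, 0.3015]
tool_rot: [-0.001, 1.0, 0.025, -0.001]
contact_force: [-0.2, 0.7, -0.7]
gripper_width: 0.286
grasp_force: 59.9
yaw 2.92 tool cm x -0.09 y 0.06 z 0.15 turn -0.001
```

View pics/c2.png

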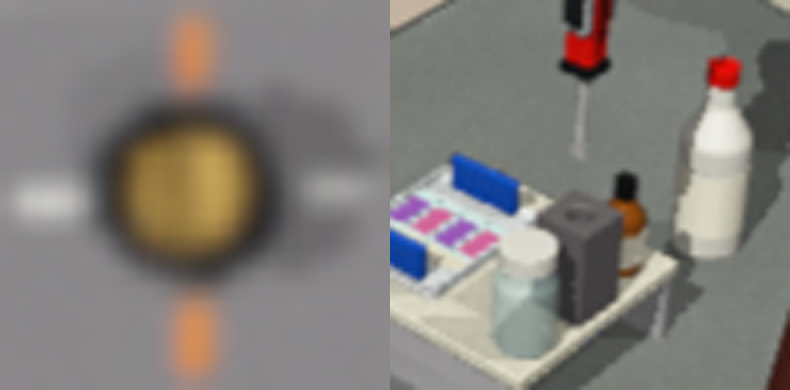

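The slot now lies along the hotplate's x (orange marks), so the selector is at dry. The driver hangs above the stand, with its tip at (579,155) in the crop.

Run:
```python
from h import *
m=manip.camera_model('side');W=np.array(m['world_to_cam'])
def pr(p):
    q=cv2.projectPoints(np.array([p],float),W[:3,:3],W[:3,3],np.array(m['mtx']),np.array([m['k1'],0,0,0,0.]))[0][0,0]
    return ((q-[300,150]+.5)*[4,390/90]+[390,0]).round(1)
for z in(.197,.22,.25,.267):print(z,pr((.4908,-.193,z)))
print('hole',pr((.4907,-.1934,.148)),'5mm x,y',pr((.4957,-.193,.197))-pr((.4907,-.193,.197)),pr((.4907,-.188,.197))-pr((.4907,-.193,.197)))
```

```text
0.197 [582.2 155.6]
0.22 [584.  127.4]
0.25 [586.4  89.9]
0.267 [587.8  68.2]
hole [578.8 213.7] 5mm x,y [-5.1 -2.3] [-4.   2.6]
```

Run:
```python
from h import *
g=cv2.imread('pics/side2.png').astype(int).sum(2)//3
print('shank cols 341-353 rows 166-188');print(g[166:189:2,341:354])
print('hole rows 192-208, cols 336-360');print(g[192:209,336:361])
m=manip.camera_model('side');W=np.array(m['world_to_cam'])
pr=lambda p:cv2.projectPoints(np.array([p],float),W[:3,:3],W[:3,3],np.array(m['mtx']),np.array([m['k1'],0,0,0,0.]))[0][0,0].round(2)
print([pr((.4908,-.193,z)) for z in(.2,.25)],'hole',pr((.4907,-.1934,.148)),'corners',[pr((.4907+a,-.1934+b,.148)) for a in(-.025,.025) for b in(-.025,.025)])
```

```text
shank cols 341-353 rows 166-188
[[117  97  62  36  26  21  18  21  23  19  18  24  45]
 [121 123 123 122 120 105  80  57  51  69  96 118 123]
 [120 121 120 122 121 117 137 146 126 122 126 125 126]
 [121 120 120 123 120 116 136 147 129 123 125 124 122]
 [124 123 121 120 121 123 142 142 123 122 122 122 123]
 [121 121 120 121 122 128 146 136 118 122 122 122 122]
 [121 121 120 121 121 134 148 133 115 121 121 122 122]
 [120 120 120 121 123 141 155 136 117 121 122 121 121]
 [123 121 121 120 119 140 152 134 116 120 122 122 122]
 [119 121 120 124 135 146 147 136 123 121 119 120 121]
 [121 121 121 120 123 130 140 137 125 122 121 121 123]
 [123 120 119 117 120 118 121 120 121 122 122 122 124]]
hole rows 192-208, cols 336-360
[[119 121 122 120 121 120 120 121 120 120 120 121 122 122 123 123 124 123
  124 106  63  19  17  17  17]
 [123 120 119 121 121 122 122 121 121 116 116 120 120 122 121 124 124 126
  124 100  52  18  14  15  14]
 [156 136 123 118 118 121 121 116 109 104 102 105 112 115 121 122 124 127
  124  97  47  15  13  13  21]
 [171 194 178 134 116 120 116 108 100  99  99 100 102 103 11
[... 891 characters left out ...]
214 212 203 175 121  83  82  83  85  88  93  97  93  77  67  66  64
   64  64  63  64  76  85  90]
 [214 214 213 215 210 167  99  81  83  83  84  84  82  72  67  64  63  64
   66  64  63  72 104 127 131]
 [214 214 214 215 215 182 102  71  81  84  85  82  75  65  64  64  64  65
   65  63  64  82 118 136 139]
 [215 215 215 217 216 180  91  54  71  83  83  82  73  65  64  64  64  65
   63  66  64  85 118 137 139]
 [215 215 218 216 203 153  67  48  66  81  85  82  74  62  64  63  65  64
   63  63  65  93 124 137 140]]
[array([347.61, 184.57]), array([348.61, 170.24])] hole [346.71 198.81] corners [array([357.89, 198.58]), array([348.15, 204.88]), array([345.33, 193.  ]), array([335.53, 199.04])]
```

```bash
python3 -m crank '[{"x":-0.15,"y":0.15,"z":2,"turn":0},{"x":0,"y":0,"z":2,"turn":0},{"x":0,"y":0,"z":1,"turn":0},{"x":0,"y":0,"z":0.7,"turn":0},{"x":0,"y":0,"z":0.3,"turn":0}]'; python3 -m crank '[{"x":0,"y":0,"z":0,"turn":0},{"x":0,"y":0,"z":0,"turn":0}]'
```

```text
time: 14.5
tool_pos: [0.4903, -0.1945, 0.2428]
tool_rot: [-0.0, 1.0, 0.026, -0.0]
contact_force: [0.9, 0.2, -0.5]
gripper_width: 0.284
grasp_force: 59.9
time: 14.7
tool_pos: [0.4908, -0.195, 0.2443]
tool_rot: [0.0, 1.0, 0.026, 0.001]
contact_force: [0.4, -0.0, -0.9]
gripper_width: 0.285
grasp_force: 59.9
```

```bash
python3 -m crank '[{"x":0,"y":0,"z":1.5,"turn":0},{"x":0,"y":0,"z":1.5,"turn":0},{"x":0,"y":0,"z":1.5,"turn":0},{"x":0,"y":0,"z":1,"turn":0},{"x":0,"y":0,"z":0,"turn":0}]'; python3 -m crank '[{"x":0,"y":0,"z":0.4,"turn":0},{"x":0,"y":0,"z":0.3,"turn":0},{"x":0,"y":0,"z":0,"turn":0},{"x":0,"y":0,"z":0,"turn":0}]'
```

```text
time: 15.2
tool_pos: [0.4895, -0.1943, 0.186]
tool_rot: [-0.001, 1.0, 0.026, -0.001]
contact_force: [-0.1, -0.8, -0.7]
gripper_width: 0.285
grasp_force: 59.9
time: 15.6
tool_pos: [0.4909, -0.195, 0.1842]
tool_rot: [0.0, 1.0, 0.026, 0.001]
contact_force: [-3.7, 2.3, 8.3]
gripper_width: 0.285
grasp_force: 61.1
```

```bash
python3 -m crank '[{"x":0,"y":0,"z":0,"turn":0},{"x":0,"y":0,"z":0,"turn":0},{"x":0,"y":0,"z":0,"turn":0},{"x":0,"y":0,"z":0,"turn":0}]' 58; python3 -m crank '[{"x":0,"y":0,"z":-1,"turn":0},{"x":0,"y":0,"z":-3,"turn":0},{"x":0,"y":0,"z":-3,"turn":0},{"x":0,"y":0,"z":0,"turn":0},{"x":0,"y":0,"z":0,"turn":0}]'; python3 -c "
from h import *
go(.6288,-.1260,.2,1)"
```

```text
time: 16.0
tool_pos: [0.4903, -0.1947, 0.181]
tool_rot: [-0.0, 1.0, 0.026, -0.0]
contact_force: [0.6, 0.3, -0.2]
gripper_width: 0.578
grasp_force: 0.0
time: 16.5
tool_pos: [0.4909, -0.1951, 0.2528]
tool_rot: [0.001, 1.0, 0.026, 0.001]
contact_force: [-0.2, 0.1, -0.2]
gripper_width: 0.582
grasp_force: 0.0
yaw 3.03 tool cm x 14.13 y -6.17 z 5.28 turn 0.035
```

```bash
python3 -m crank '[{"x":3.5,"y":-1.5,"z":0,"turn":0},{"x":3.5,"y":-1.5,"z":0,"turn":0},{"x":3.5,"y":-1.5,"z":0,"turn":0},{"x":3.6,"y":-1.65,"z":3,"turn":0.035},{"x":0,"y":0,"z":4,"turn":0}]' 33; python3 -m crank '[{"x":0,"y":0,"z":4,"turn":0},{"x":0,"y":0,"z":0,"turn":0},{"x":0,"y":0,"z":0,"turn":0},{"x":0,"y":0,"z":0,"turn":0}]'
python3 - <<'E'
from h import *
go(.6288,-.1260,.080,1)
t,_=snap('top','top3');s,_=snap('side','side3')
a=cv2.resize(t[160:260,315:415,::-1],(390,390),interpolation=cv2.INTER_CUBIC);b=cv2.resize(s[150:250,270:370,::-1],(400,390),interpolation=cv2.INTER_CUBIC)
cv2.imwrite('pics/c3.png',np.hstack([a,b]))
E
```

```text
time: 17.0
tool_pos: [0.6318, -0.124, 0.1815]
tool_rot: [0.0, 1.0, 0.01, 0.002]
contact_force: [-0.3, -0.7, -0.4]
gripper_width: 0.327
grasp_force: 0.0
time: 17.4
tool_pos: [0.6292, -0.1265, 0.144]
tool_rot: [0.001, 1.0, 0.009, 0.002]
contact_force: [0.2, 0.6, 0.7]
gripper_width: 0.326
grasp_force: 0.0
yaw 1.0 tool cm x -0.03 y -0.05 z 6.40 turn 0.000
```

View pics/c3.png

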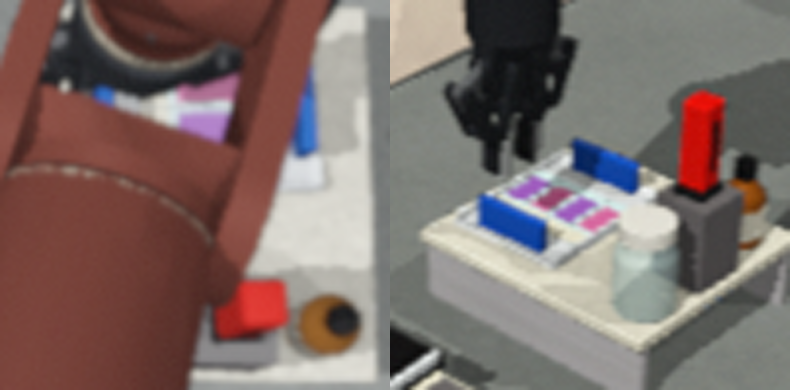

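The driver stands upright with its guard down. The fingertips at (490–530,168) straddle the near grip, centred at (515,222) in the crop. I'll lower onto it.

```bash
python3 -m crank '[{"x":0,"y":-0.05,"z":2,"turn":0},{"x":0,"y":0,"z":2,"turn":0},{"x":0,"y":0,"z":1.4,"turn":0},{"x":0,"y":0,"z":0.8,"turn":0},{"x":0,"y":0,"z":0,"turn":0}]'; python3 -m crank '[{"x":0,"y":0,"z":0,"turn":0},{"x":0,"y":0,"z":0,"turn":0}]';  python3 -m crank '[{"x":0,"y":0,"z":0,"turn":0},{"x":0,"y":0,"z":0,"turn":0},{"x":0,"y":0,"z":0,"turn":0},{"x":0,"y":0,"z":0,"turn":0}]' 5
```

```text
time: 18.0
tool_pos: [0.6275, -0.1254, 0.0787]
tool_rot: [-0.0, 1.0, 0.009, -0.001]
contact_force: [0.2, -0.1, 1.2]
gripper_width: 0.33
grasp_force: 0.0
time: 18.2
tool_pos: [0.6288, -0.1257, 0.0807]
tool_rot: [0.0, 1.0, 0.009, 0.001]
contact_force: [0.7, 0.6, 0.0]
gripper_width: 0.329
grasp_force: 0.0
time: 18.6
tool_pos: [0.6288, -0.1258, 0.0806]
tool_rot: [0.0, 1.0, 0.009, 0.001]
contact_force: [0.3, -1.1, 5.3]
gripper_width: 0.101
grasp_force: 61.6
```

```bash
python3 -m crank '[{"x":0,"y":0,"z":-0.15,"turn":-0.019},{"x":0,"y":0,"z":0,"turn":-0.019},{"x":0.05,"y":-0.5,"z":0,"turn":0},{"x":0.1,"y":-1,"z":0,"turn":0},{"x":0,"y":0,"z":0,"turn":0}]'; python3 -m crank '[{"x":0.1,"y":-1,"z":0,"turn":0},{"x":0.1,"y":-1,"z":0,"turn":0},{"x":0.1,"y":-1,"z":0,"turn":0},{"x":0.1,"y":-1,"z":0,"turn":0},{"x":0,"y":0,"z":0,"turn":0}]'
```

```text
time: 19.1
tool_pos: [0.6286, -0.1088, 0.0806]
tool_rot: [-0.001, 1.0, 0.028, -0.0]
contact_force: [0.7, 1.1, 1.5]
gripper_width: 0.101
grasp_force: 61.2
time: 19.6
tool_pos: [0.6302, -0.0677, 0.0806]
tool_rot: [-0.001, 1.0, 0.029, -0.0]
contact_force: [-0.1, 4.0, 1.0]
gripper_width: 0.103
grasp_force: 61.1
```

```bash
python3 -m crank '[{"x":0.13,"y":-1,"z":0,"turn":0},{"x":0.13,"y":-1,"z":0,"turn":0},{"x":0.13,"y":-1,"z":0,"turn":0},{"x":0.13,"y":-1,"z":0,"turn":0},{"x":0,"y":0,"z":0,"turn":0}]'; python3 -m crank '[{"x":0.13,"y":-1,"z":0,"turn":0},{"x":0.13,"y":-1,"z":0,"turn":0},{"x":0.13,"y":-1,"z":0,"turn":0},{"x":0,"y":-0.4,"z":0,"turn":0},{"x":0,"y":0,"z":0,"turn":0}]'; python3 -c "
from h import *
d=.6232-.6286,.2186+.1264
print(manip.state()['ft_torque']);go(.6288-.0054,-.1258+.345,.0805,3.2)"
```

```text
time: 20.1
tool_pos: [0.6332, -0.0278, 0.0806]
tool_rot: [-0.001, 1.0, 0.029, -0.0]
contact_force: [-0.4, 1.3, 0.0]
gripper_width: 0.102
grasp_force: 61.0
time: 20.6
tool_pos: [0.6351, 0.0056, 0.0807]
tool_rot: [-0.001, 1.0, 0.028, -0.0]
contact_force: [-0.8, 1.3, -1.4]
gripper_width: 0.099
grasp_force: 60.8
[ 0.13422699 -0.04459012 -0.02729431]
yaw 3.26 tool cm x 0.04 y -21.39 z 0.02 turn 0.001
```

```bash
python3 -m crank '[{"x":0,"y":-0.7,"z":0,"turn":0},{"x":0,"y":-0.7,"z":0,"turn":0},{"x":0,"y":-0.7,"z":0,"turn":0},{"x":0,"y":0,"z":0,"turn":0}]'; python3 -m crank '[{"x":0,"y":-1,"z":0,"turn":0},{"x":0,"y":-1,"z":0,"turn":0},{"x":0,"y":-1,"z":0,"turn":0},{"x":0,"y":0,"z":0,"turn":0}]'
```

```text
time: 21.0
tool_pos: [0.6338, 0.0265, 0.0807]
tool_rot: [-0.001, 1.0, 0.028, -0.0]
contact_force: [-0.7, 1.1, -0.7]
gripper_width: 0.105
grasp_force: 60.8
time: 21.4
tool_pos: [0.6323, 0.0571, 0.0808]
tool_rot: [-0.001, 1.0, 0.029, -0.0]
contact_force: [-0.8, 0.4, -3.2]
gripper_width: 0.102
grasp_force: 60.7
```

```bash
python3 -m crank '[{"x":0,"y":-0.5,"z":0.1,"turn":0},{"x":0,"y":-0.8,"z":0,"turn":0},{"x":0,"y":-0.8,"z":0,"turn":0},{"x":0,"y":0,"z":0,"turn":0}]'; python3 -m crank '[{"x":0,"y":-1,"z":0,"turn":0},{"x":0,"y":-1,"z":0,"turn":0},{"x":0,"y":-1,"z":0,"turn":0},{"x":0,"y":0,"z":0,"turn":0}]'; python3 -c "
from h import *
d,_=snap('side','side4')"
```

```text
time: 21.8
tool_pos: [0.6319, 0.0773, 0.0806]
tool_rot: [-0.0, 1.0, 0.028, 0.001]
contact_force: [0.7, 0.3, 2.1]
gripper_width: 0.102
grasp_force: 61.4
time: 22.2
tool_pos: [0.6301, 0.1077, 0.0806]
tool_rot: [-0.001, 1.0, 0.028, 0.001]
contact_force: [-0.5, 0.9, 5.5]
gripper_width: 0.105
grasp_force: 61.7
```

```bash
python3 -c "
from h import *
p=cv2.imread('pics/side4.png');cv2.imwrite('pics/c4.png',cv2.resize(p[170:300,200:370],(780,596),interpolation=cv2.INTER_CUBIC))
print(manip.state()['ft_torque'],yaw())"
```

```text
[ 0.2155747  -0.00618428 -0.01353607] 0.05658889256852088
```

View pics/c4.png

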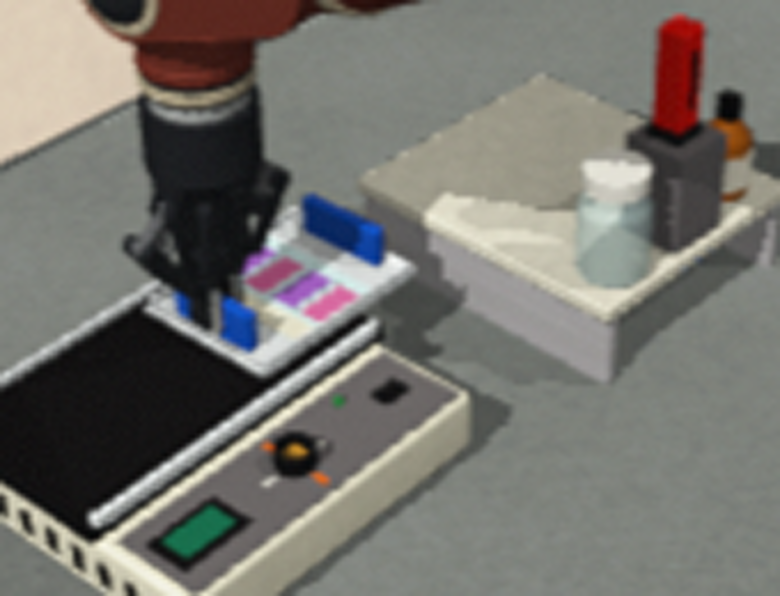

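The tray is level between the rails, its leading half on the plate (front edge near (150,310)–(260,370)) with clearance on both sides. I'll continue to the plate centre.

```bash
python3 -m crank '[{"x":0,"y":-1,"z":0,"turn":0},{"x":0,"y":-1.3,"z":0,"turn":0},{"x":0,"y":-1.3,"z":0,"turn":0},{"x":0,"y":-1.3,"z":0,"turn":0},{"x":0,"y":0,"z":0,"turn":0}]'; python3 -m crank '[{"x":0,"y":-1.3,"z":0,"turn":0},{"x":0,"y":-1.3,"z":0,"turn":0},{"x":0,"y":-1.3,"z":0,"turn":0},{"x":0,"y":-1.3,"z":0,"turn":0},{"x":0,"y":-1,"z":0,"turn":0}]'; python3 -m crank '[{"x":0,"y":0,"z":0,"turn":0},{"x":0,"y":0,"z":0,"turn":0}]'
```

```text
time: 22.75
tool_pos: [0.6273, 0.1563, 0.0806]
tool_rot: [-0.001, 1.0, 0.028, 0.001]
contact_force: [0.5, 1.2, 5.0]
gripper_width: 0.103
grasp_force: 61.7
time: 23.25
tool_pos: [0.624, 0.2162, 0.0806]
tool_rot: [0.001, 1.0, 0.028, 0.0]
contact_force: [-0.5, -6.2, 5.8]
gripper_width: 0.105
grasp_force: 61.9
time: 23.45
tool_pos: [0.6239, 0.2178, 0.0806]
tool_rot: [-0.001, 1.0, 0.028, 0.001]
contact_force: [0.7, 0.8, 4.6]
gripper_width: 0.104
grasp_force: 61.7
```

Now I'll release, lift straight up, back off and check.

```bash
python3 -m crank '[{"x":0,"y":0,"z":0,"turn":0},{"x":0,"y":0,"z":0,"turn":0},{"x":0,"y":0,"z":0,"turn":0}]' 33; python3 -m crank '[{"x":0,"y":0,"z":-1,"turn":0},{"x":0,"y":0,"z":-2,"turn":0},{"x":0,"y":0,"z":-4,"turn":0},{"x":0,"y":0,"z":-5,"turn":0},{"x":0,"y":0,"z":-5,"turn":0}]'; python3 -m crank '[{"x":-4,"y":0,"z":-1,"turn":0},{"x":-4,"y":0,"z":0,"turn":0},{"x":-4,"y":0,"z":0,"turn":0},{"x":-4,"y":0,"z":0,"turn":0},{"x":-4,"y":0,"z":0,"turn":0}]'; python3 -m crank '[{"x":0,"y":-4,"z":0,"turn":0},{"x":0,"y":-4,"z":0,"turn":0},{"x":0,"y":-4,"z":0,"turn":0},{"x":0,"y":-4,"z":0,"turn":0},{"x":0,"y":0,"z":0,"turn":0}]'
python3 - <<'E'
from h import *
t,d=snap('top','top5')
cv2.imwrite('pics/c5.png',cv2.resize(t[150:265,165:425,::-1],(780,345),interpolation=cv2.INTER_CUBIC))
E
```

```text
time: 23.75
tool_pos: [0.6226, 0.2169, 0.0787]
tool_rot: [-0.0, 1.0, 0.028, -0.001]
contact_force: [0.0, 0.4, -0.7]
gripper_width: 0.335
grasp_force: 0.0
time: 24.25
tool_pos: [0.6228, 0.2168, 0.2515]
tool_rot: [-0.0, 1.0, 0.028, -0.001]
contact_force: [1.4, 0.2, 0.2]
gripper_width: 0.331
grasp_force: 0.0
time: 24.75
tool_pos: [0.4221, 0.2056, 0.2603]
tool_rot: [-0.0, 1.0, 0.028, 0.0]
contact_force: [-0.1, 0.3, 0.3]
gripper_width: 0.328
grasp_force: 0.0
time: 25.25
tool_pos: [0.4138, 0.3688, 0.2602]
tool_rot: [-0.001, 1.0, 0.03, -0.0]
contact_force: [-0.7, -0.9, -0.5]
gripper_width: 0.332
grasp_force: 0.0
```

View pics/c5.png

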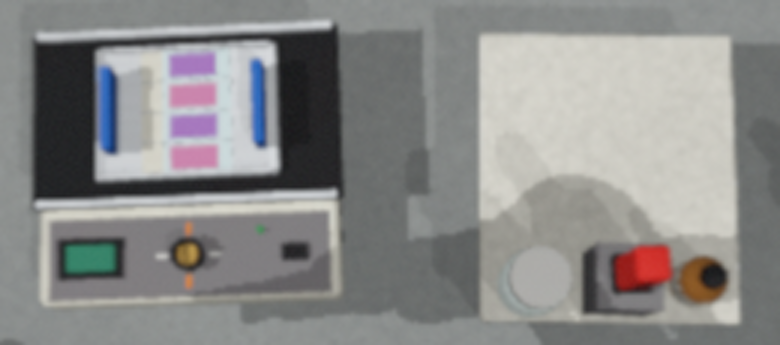

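The tray sits centred and square between the rails (columns 95–280, rows 42–181 of the crop). The slot points to the orange marks, the driver is in its stand, and the jar and mountant bottle stand where they were.

```bash
python3 -c "
from plant import manip
print(manip.job_done())"
```

```text
the job is handed in; nothing more can be done
None
```

I handed the job in at about 25 s; the result wasn't returned. The last pictures show the selector at dry, the screwdriver upright in its stand, the tray square on the plate between the rails, and nothing held; the jar and mountant bottle hadn't moved, and I didn't re-check the slide box and wash bottle at the end.

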